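# Tighten the grinder's retaining ring with the two-pin spanner

## Robot

A 7-joint arm with a two-finger parallel gripper is mounted at the origin on a cart in front of the work surface, level with it; the furniture and walls round the work are solid. World frame = base frame: x ahead of the robot, y to its left, z up, the work surface at z = 0. Lengths are in mm, angles in rad, forces in N, time in s.
With the tool pointing down it reaches from about 400 to 875 mm from the base axis. Payload 4.4 kg.
Tool frame: the origin (TCP) lies midway between the tips of the shut fingers; the grasp point (between the pads) lies grasp_offset behind it (grasp_offset is the distance from the TCP to the grasp point, in mm); z points along the fingers, y is the line along which they close (so a half turn about z gives the same grasp; the last joint's range is limited). The gripper opens to 85 mm and grips with 20 to 120 N. Pads are 22 mm wide; open, the fingers measure 114 mm over their backs; the gripper's body (76 mm by 85 mm) begins 54 mm behind the grasp point. The pads swing forward as they close: fully open they stand 13 mm farther back than shut.
Start: joints at [1.097, 0.628, 0.038, 1.517, -0.027, 0.996, -0.02], TCP at [257.813, -596.7, 199.513] pointing down, gripper open.
Joint ranges: [-3.06, 3.06], [-0.37, 2.12], [-1.25, 1.32], [0.18, 2.47], [-1.1, 4.24], [0.23, 1.98], [-2.94, 2.94]. Speed limits (rad/s): [2.57, 2.57, 3.14, 3.14, 3.14, 3.14, 3.14].

## Interface

Orientations are given as [roll, pitch, yaw] about the fixed x, y, z axes, in that order (R = Rz(yaw) Ry(pitch) Rx(roll)).
In Python, from cell import * gives the robot as it stands. The module is installed in compiled form; this text tells all that it offers.
- The arm moves only by the shell command python3 -m jog 'ROWS'. ROWS is a JSON object of lists of equal length, an entry for each row: "angular": the turn, a rotation vector about the tool's x, y, z in degrees, a list of three; "travel": the shift along the tool's x, y, z in cm, a list of three; "fingers": the closure, from 0 (fully open) to 1 (shut). In form: {"angular": [[rx, ry, rz], ...], "travel": [[tx, ty, tz], ...], "fingers": [fingers, ...]}. A call has 1 to 5 rows; each row is the pose to reach, as a shift and turn from the pose commanded when the call began, along the tool's axes at that moment; what a row does not reach only later rows make up. A row lasts 1/8 s, in which the tool goes at most 62.5 mm and 10.7 degrees, less where a joint would pass 70% of its speed; a pose out of reach is approached as far as the arm can. A call with a gripper value outside its range is refused whole. The fingers move at their own pace and stop on an object; the grip force is fixed at half the most. Time passes only in rows, so rows that repeat a pose let the fingers close. It gives the time, the measured TCP pose, the force and the opening at its end, in the units of the state.
- read_state(): the state, without advancing time (a new reading comes with each control period).
- get_image(name): name is "scene" or "top" or "wrist"; returns the picture (384x512x3 uint8, red, green, blue); there is no depth.
- camera_model(name): a dict with "mtx" (3x3 intrinsics, pixels), "T" (4x4, takes a point from camera to world coordinates). Camera axes: x right, y down, z forward; pixel columns grow to the right and rows downward; lengths in mm; the calibration is good to about 2 mm. A picture is of the moment at which its call begins: read the wrist's pose just before it. camera_model takes no time and is no camera call; for the wrist camera it gives the pose at the moment of the call.
- finish_job(): hands the job in, once; it reports no verdict.
The state is a dict: "clock": time; "qpos": joint angles; "qd": joint speeds; "tau": joint torques, N m; "eef_pos": TCP position; "tool_rot": TCP orientation; "force": force on the tool from outside, world axes, zero at the start; "torque": the same for the moment, N m; "width": finger opening in mm.
Only numpy, scipy, OpenCV 4.12 (cv2) and the standard library are available. Lean on these libraries where they do the work, as an engineer would, in place of code of your own. Each camera call takes 0.05 s, during which the arm holds its last target. There are 200 camera calls.

## Task

The retaining ring down in the collar of the coffee grinder has worked loose: take the two-pin spanner out of its wooden holder, feel its pins down into the ring's two holes and turn the ring clockwise until it is fully home against its stop. Press lightly, do not force the ring once it is home, and touch the grinder with nothing but the spanner. Then stand the spanner back in its holder, pins in the slot, and leave the other things where they are.

Things in the scene. Friction and masses are not known exactly. Their poses are not given: they have to be found in the camera images.
- grinder: grey burr grinder without its bean hopper, fixed; body 124 x 134 mm, 66 mm high, on top a round steel collar (outer diameter 94, bore diameter 56, its rim 88 mm above the worktop). Origin: on the collar's axis, at worktop height; z up; a small white index mark on the deck lies on its +x side
- ring_face (a point): middle of the flat aluminium ring's upper face, on the collar's axis, 74 mm above the worktop, 14 mm below the collar's rim; axes as the grinder's (does not turn with the ring). The ring has a 16 mm middle hole and, for the spanner, two opposite blind holes 18 mm from the axis: diameter 8, depth 8, chamfer 0.5 mm. It bears at most 25 N from the spanner, all contacts added
- ring (a joint): turn of the ring in rad, clockwise from above: starts at 0 to 0.3; 0.9 is fully home, a stop; its seat gives at 4 N m per rad. Turning takes 0.12 N m, so a lightly sliding pin does not drag it. No pose tells where the holes are: at the start their line lies from 0.45 rad clockwise to 1.1 rad counterclockwise (from above) of the grinder's x axis, to be seen or felt: the pins drop in as they pass over
- spanner: two-pin spanner, upright, 0.1 to 0.2 kg; origin midway between the pin tips, z up to the handle, x from pin to pin; the same after half a turn. Two steel pins, diameter 6, 7 mm long, tapered tips, at x = +18 and -18 mm; above them a steel head 52 (x) x 18 (y) mm, z = 7 to 18 mm; a 12 mm stem
- spanner_grip (a point): centre of the spanner's flat wooden handle, 72 mm above the spanner's origin, axes as the spanner's; the handle measures 54 (x) x 16 (y) x 42 (z) mm and is gripped across its 16 mm thickness
- holder: pale wooden block 84 x 56 x 22 mm, fixed, holds the spanner; origin at the centre of its underside; x along its slot
- holder_slot (a point): centre of the slot's mouth, in the top face of the holder, 22 mm above the worktop; the slot is 48 mm long (x) and 11 mm wide (y), 12 mm deep; the spanner stands with both pins in the slot and its head resting on the top face, so that its origin is 7 mm below this point
- jar_tiny: small glass jar with pebbles, 72x63x85 mm, bystander; origin under its centre
- tin_small: round green tin, diameter 66, height 45 mm, bystander; origin under its centre
- pinch_bowl: small pale bowl, diameter 70, height 30 mm, bystander; origin under its centre
- vase_blue: dark stoneware vase, 67x75x129 mm, bystander; origin under its centre
- notebook: dark notebook, 142x94x12 mm, bystander; origin under its centre
Not all that is in view belongs to the job. Leave any turquoise look-alike of the holder alone. Leave any orange look-alike of the spanner alone.

How it is judged (in metres and radians):
On the way, in this order (a step that is already met when the one before it is completed fails the run):
1. the spanner's pins are in the ring's holes (pin tips at least 5 mm below the ring's face, within 5 mm of the axis), the ring not yet home (z of spanner in the frame of ring_face below -0.005 m and horizontal distance between spanner and ring_face below 0.005 m and value of joint ring below 0.7 rad), for 0.1 s.
2. the ring is turned home (ring above 0.87 rad) with the pins in its holes (z of spanner in the frame of ring_face below -0.005 m and horizontal distance between spanner and ring_face below 0.005 m and value of joint ring above 0.87 rad), for 0.1 s.
At the end, for the whole second after the job is handed in: the ring is home (joint above 0.86 of 0.9 rad) and the spanner stands released and still in its holder: within 6 mm of the slot's centre, pin tips at least 5 mm below the holder's top, upright within 0.08 rad (value of joint ring above 0.86 rad and horizontal distance between spanner and holder_slot below 0.006 m and z of spanner in the frame of holder_slot below -0.005 m and angle between spanner's own z axis and vertical below 0.08 rad and linear speed of spanner below 0.02 m/s and contact force between spanner and the fingers below 0.05 N); the robot touches nothing.
It fails at once if the spanner bears on the grinder or its ring with more than 25 N, all contacts added (pressed too hard, or the ring forced against its stop) (contact force between spanner and grinder above 25 N).
It fails at once if fingers or arm touch the grinder (contact force between any of the fingers, the arm and grinder above 1 N).
It fails at once if a bystander is pushed more than 20 mm (distance of any of jar_tiny, tin_small, pinch_bowl, vase_blue, notebook from where it was at the start of the episode above 0.02 m).
It also fails if it takes over 72 s, if anything falls off the work surface, if the arm or the gripper's body presses on something with over 40 N, if the wrist force passes 120 N, or if a joint passes its speed limit or range.

## Working session

There is one attempt and no reset: what is moved stays moved. The work goes in short steps, Python scripts to look and compute and a shell command to move; the robot and the scene stay as the last step left them, time stands still between calls to the robot, and variables do not carry over. Pictures are saved under pics/ and viewed, on a budget of 10 in all, crops included, one or two more only if the job needs it, and the job is handed in when it is done.

```bash
mkdir -p pics; python3 - <<'E'
from cell import *
import cv2,numpy as np
s=read_state();print({k:np.round(v,3).tolist() for k,v in s.items()})
a=get_image("scene");b=get_image("top")
cv2.imwrite("pics/a.png",a[...,::-1]);cv2.imwrite("pics/b.png",b[...,::-1])
c=np.vstack([cv2.resize(a,None,fx=.75,fy=.75),cv2.resize(b,None,fx=.75,fy=.75)])
cv2.imwrite("pics/ab.png",np.hstack([a,b])[:,:,::-1] if 0 else c[...,::-1])
for n in("scene","top","wrist"):
  m=camera_model(n);print(n,m["mtx"].tolist() if hasattr(m["mtx"],"tolist") else m["mtx"],np.round(m["T"],3).tolist())
E
cat > h.py <<'E'
from cell import *
import cv2,numpy as np
from scipy.spatial.transform import Rotation as R
def px2w(name,u,v,z,m=None):
    m=m or camera_model(name);T=np.array(m["T"]);d=T[:3,:3]@np.linalg.solve(np.array(m["mtx"]),[u,v,1]);o=T[:3,3]
    return o+d*(z-o[2])/d[2]
def w2px(name,p,m=None):
    m=m or camera_model(name);T=np.array(m["T"]);q=np.array(m["mtx"])@(T[:3,:3].T@(np.array(p)-T[:3,3]));return q[:2]/q[2]
E
```

```text
{'clock': 0.0, 'qpos': [1.097, 0.629, 0.038, 1.518, -0.027, 0.996, -0.02], 'qd': [-0.001, 0.001, -0.0, -0.0, 0.0, 0.001, 0.002], 'tau': [-0.001, -56.341, 1.225, -19.345, 0.011, 0.01, -0.0], 'eef_pos': [257.543, -596.053, 198.598], 'tool_rot': [-3.14, 0.0, 0.408], 'force': [-0.301, -0.54, 1.054], 'torque': [0.037, 0.047, 0.001], 'width': 85.473}
scene [[425.7847490897314, 0.0, 258.0815335050126], [0.0, 425.7847490897314, 187.25278283255162], [0.0, 0.0, 1.0]] [[-0.57, -0.498, 0.654, -333.671], [-0.822, 0.346, -0.452, 436.605], [-0.001, -0.795, -0.607, 847.929], [0.0, 0.0, 0.0, 1.0]]
top [[380.599110668692, 0.0, 255.2382253656468], [0.0, 380.599110668692, 192.53274047783273], [0.0, 0.0, 1.0]] [[-0.016, -0.999, 0.052, 423.112], [-1.0, 0.016, -0.003, -118.061], [0.002, -0.052, -0.999, 1185.989], [0.0, 0.0, 0.0, 1.0]]
wrist [[302.543230725981, 0.0, 255.26112202210294], [0.0, 302.543230725981, 189.48186363495478], [0.0, 0.0, 1.0]] [[0.397, -0.884, -0.248, 320.608], [-0.918, -0.382, -0.105, -569.797], [-0.002, 0.27, -0.963, 374.321], [0.0, 0.0, 0.0, 1.0]]
```

View pics/b.png

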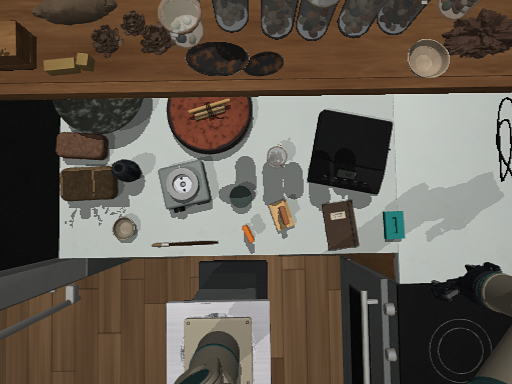

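View pics/a.png

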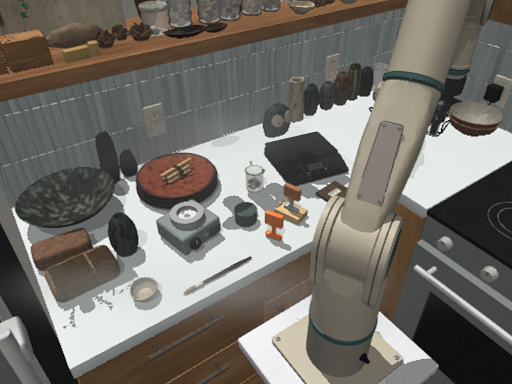

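The top picture shows the grinder at (184,185), the pale holder with a brown-handled spanner at (281,215), the orange look-alike at (248,234) and the turquoise block at (394,225). It also shows the green tin at (242,195) and the jar at (277,156). In the scene picture, the spanner in its holder is at (291,203) and the orange look-alike at (273,225). I choose the spanner in the pale holder and will check it in a close crop.

```bash
python3 - <<'E'
from h import *
a=cv2.imread("pics/a.png");b=cv2.imread("pics/b.png")
f=lambda i,u,v,w,h,k:cv2.resize(i[v:v+h,u:u+w],None,fx=k,fy=k,interpolation=cv2.INTER_CUBIC)
l=f(b,152,150,66,50+16,6);r=f(b,236,190,66,66,6)
s=f(a,150,178,198,75,4)
cv2.imwrite("pics/c.png",np.vstack([np.hstack([l,r]),s[:200*0+300]]))
for n,u,v,z in[("collar",184,184,88),("spanhandle",285,216,85),("holder",281,215,22),("orange",248,234,85),("tin",241,195,45),("turq",394,225,22)]:print(n,px2w("top",u,v,z).round(0))
E
```

```text
collar [508.  84.  88.]
spanhandle [ 411. -206.   85.]
holder [ 413. -199.   22.]
orange [361. -99.  85.]
tin [475. -79.  45.]
turq [ 377. -543.   22.]
```

View pics/c.png

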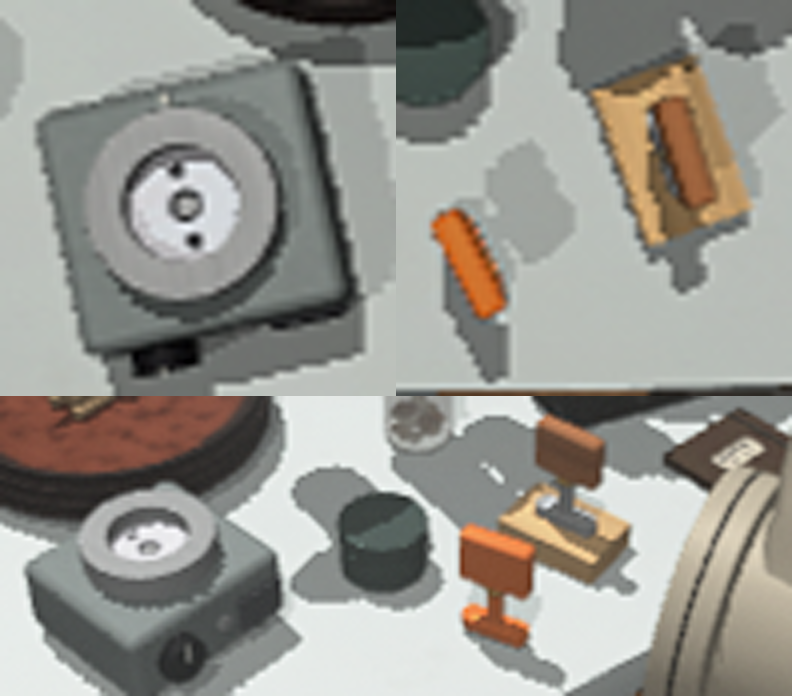

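The crop confirms it. The true spanner has a brown handle and stands in the pale holder; the bright orange one at its left stands free. The ring's holes show at crop (177,171) and (195,241), and the white index mark at (163,98).

```bash
python3 - <<'E'
from h import *
def L(x,y,z):
  return px2w("top",152+(x+.5)/6-.5,150+(y+.5)/6-.5,z)
def Rr(x,y,z):
  return px2w("top",236+(x-396+.5)/6-.5,190+(y+.5)/6-.5,z)
h1,h2=L(177,171,73),L(195,241,73);d=h1-h2
print("holes",h1,h2,(h1+h2)/2,np.linalg.norm(d),np.arctan2(d[1],d[0]))
c=L(182,203,88);m=L(163,98,66);print("collar",c,"edges",L(85,203,88),L(280,203,88),"mark",m,np.arctan2(*(m-c)[1::-1]))
k=[Rr(x,y,22) for x,y in[(590,90),(690,58),(752,210),(655,245)]];print("holder",np.round(k,1),np.mean(k,0),[np.linalg.norm(k[i]-k[i-1]).round(1) for i in range(4)])
e=k[0]-k[3]+k[1]-k[2];print("yaw",np.arctan2(e[1],e[0]))
k=[Rr(x,y,108) for x,y in[(660,97),(685,97),(716,200),(690,210)]];print("handle",np.mean(k,0));e=k[0]-k[3]+k[1]-k[2];print("yaw",np.arctan2(e[1],e[0]),np.linalg.norm(e)/2)
E
```

```text
holes [526.67248924  95.29949584  73.        ] [492.25430989  86.73762116  73.        ] [509.46339957  91.0185585   73.        ] 35.46712235234517 0.24381149389898832
collar [509.76683637  90.11429229  88.        ] edges [510.52612484 136.82395738  88.        ] [508.99957592  42.91420988  88.        ] mark [563.52107479 103.30586951  66.        ] 0.24064962528839914
holder [[ 445.8 -159.8   22. ]
 [ 461.3 -211.1   22. ]
 [ 383.5 -241.    22. ]
 [ 366.6 -191.3   22. ]] [ 414.29987906 -200.79039512   22.        ] [np.float64(85.3), np.float64(53.6), np.float64(83.4), np.float64(52.5)]
yaw 0.37342023798779217
handle [ 414.6750966 -202.2240503  108.       ]
yaw 0.25566712840972655 52.760875086190104
```

```bash
cat >> h.py <<'E'
def go(x,y,z,yaw,pose=None):
    s=read_state();p=np.array(s["eef_pos"]);r=R.from_euler("xyz",s["tool_rot"])
    d=r.inv().apply(np.array([x,y,z])-p)/10
    a=(r.inv()*R.from_euler("xyz",[np.pi,0,yaw])).as_rotvec(degrees=True)
    print("from",p.round(1),np.round(s["tool_rot"],3),"travel cm",d.round(2),"ang",a.round(2),"F",np.round(s["force"],1),"w",round(s["width"],1),"t",round(s["clock"],2))
E
python3 - <<'E'
from h import *
import cell
try: print(grasp_offset)
except Exception as e: print(e,[n for n in dir(cell) if not n.startswith("_")])
go(414.5,-201,200,.35)
E
```

```text
18.700000000000003
from [ 257.6 -596.1  198.7] [-3.14   0.     0.408] travel cm [ 30.08 -30.05  -0.08] ang [-0.1   0.    3.31] F [-0.6 -0.1 -0.3] w 85.4 t 0.1
```

```bash
python3 -m jog '{"angular":[[0,0,3.3],[0,0,3.3],[0,0,3.3],[0,0,3.3],[0,0,3.3]],"travel":[[4,-4,0],[8,-8,0],[12,-12,0],[16,-16,0],[20,-20,0]],"fingers":[0,0,0,0,0]}'; python3 -c "
from h import *
go(414.5,-201,200,.35)"
```

```text
clock: 0.72
eef_pos: [362.5, -331.9, 199.4]
tool_rot: [-3.141, -0.0, 0.35]
force: [1.9, -0.4, 0.6]
width: 85.6
from [ 362.5 -331.9  199.4] [-3.141 -0.     0.35 ] travel cm [  9.37 -10.51  -0.06] ang [-0.01 -0.    0.01] F [ 1.9 -0.4  0.6] w 85.6 t 0.72
```

```bash
python3 -m jog '{"angular":[[0,0,0],[0,0,0],[0,0,0],[0,0,0],[0,0,0]],"travel":[[3,-3.5,0],[6,-7,0],[9.4,-10.5,0],[9.4,-10.5,0],[9.4,-10.5,0]],"fingers":[0,0,0,0,0]}'; python3 - <<'E'
from h import *
import pickle
go(414.5,-201,200,.35)
m=camera_model("wrist");i=get_image("wrist");pickle.dump(m,open("w1.pkl","wb"))
i=i[...,::-1];cv2.imwrite("pics/w1.png",cv2.resize(i,(768,576),interpolation=cv2.INTER_CUBIC))
E
```

```text
clock: 1.35
eef_pos: [414.0, -203.3, 199.4]
tool_rot: [3.141, 0.001, 0.35]
force: [0.1, -0.3, -0.6]
width: 85.5
from [ 414.  -203.3  199.4] [3.141e+00 1.000e-03 3.500e-01] travel cm [ 0.12 -0.2  -0.06] ang [0.01 0.04 0.02] F [ 0.1 -0.3 -0.6] w 85.5 t 1.35
```

View pics/w1.png

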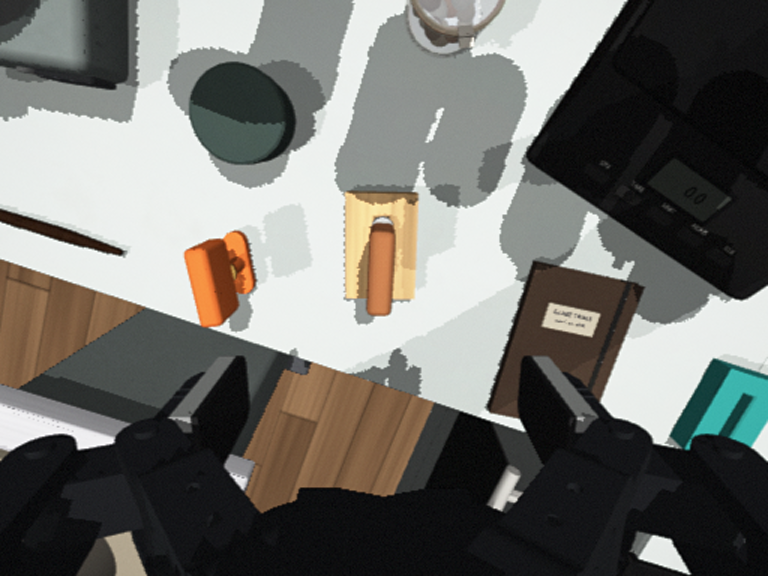

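The wrist view shows the brown handle at (381,270) on the pale holder, whose corners are at (345,192), (418,194), (414,299) and (346,297). It is almost aligned with the tool, and there is free space for both fingers.

```bash
python3 - <<'E'
from h import *
import pickle
m=pickle.load(open("w1.pkl","rb"))
f=lambda P,z:np.array([px2w("wrist",(x+.5)/1.5-.5,(y+.5)/1.5-.5,z,m) for x,y in P])
def yaw(k):
  e=k[0]-k[3]+k[1]-k[2];return np.arctan2(e[1],e[0]),np.linalg.norm(e)/2
k=f([(345,192),(418,194),(414,299),(346,297)],22);print(k.round(1),k.mean(0),yaw(k))
k=f([(371,231),(395,232),(391,315),(367,315)],108);print(k.round(1),k.mean(0),yaw(k),"thick",np.linalg.norm(k[0]-k[1]))
for p in ([400.8,-206,108],):pass
# handle vertical-edge check: predicted corners for hypotheses
i=cv2.imread("pics/w1.png");h=cv2.cvtColor(i,cv2.COLOR_BGR2HSV)
M=((h[...,0]<=12)&(h[...,1]>110)&(h[...,2]>90)).astype(np.uint8);M[:215]=0;M[325:]=0;M[:,:350]=0;M[:,405:]=0
c=max(cv2.findContours(M,0,2)[0],key=cv2.contourArea);print(cv2.minAreaRect(c),cv2.boundingRect(c))
E
```

```text
[[ 444.3 -161.8   22. ]
 [ 462.1 -214.7   22. ]
 [ 382.5 -242.2   22. ]
 [ 365.1 -189.6   22. ]] [ 413.4913532  -202.05283272   22.        ] (np.float64(0.3347481452086157), np.float64(84.10466355112709))
[[ 436.5 -188.   108. ]
 [ 440.8 -201.6  108. ]
 [ 391.2 -217.4  108. ]
 [ 386.1 -203.4  108. ]] [ 413.63629234 -202.58399283  108.        ] (np.float64(0.30252511522038755), np.float64(52.36292752997419)) thick 14.21250630085949
((380.474853515625, 269.0655517578125), (25.06414222717285, 90.71044158935547), 2.544804573059082) (367, 224, 28, 91)
```

```bash
python3 -c "
from h import *
go(413.8,-202.3,71,.315)"
```

```text
from [ 413.8 -203.9  199.4] [3.141e+00 1.000e-03 3.490e-01] travel cm [ 0.07 -0.15 12.84] ang [0.01 0.04 1.93] F [-0.3  0.3 -0.4] w 85.4 t 1.4
```

```bash
python3 -m jog '{"angular":[[0,0,1.9],[0,0,1.9],[0,0,1.9],[0,0,1.9],[0,0,1.9]],"travel":[[0.07,-0.15,4],[0.07,-0.15,8],[0.07,-0.15,11],[0.07,-0.15,12.8],[0.07,-0.15,12.8]],"fingers":[0,0,0,0,0]}'; python3 -m jog '{"angular":[[0,0,0],[0,0,0],[0,0,0],[0,0,0],[0,0,0]],"travel":[[0,0,0],[0,0,0],[0,0,0],[0,0,0],[0,0,0]],"fingers":[0.4,0.6,0.75,0.9,1]}';python3 -m jog '{"angular":[[0,0,0],[0,0,0],[0,0,0],[0,0,0],[0,0,0]],"travel":[[0,0,0],[0,0,0],[0,0,0],[0,0,0],[0,0,0]],"fingers":[1,1,1,1,1]}'
```

```text
clock: 2.02
eef_pos: [412.9, -202.3, 70.4]
tool_rot: [-3.14, 0.003, 0.314]
force: [1.2, -0.5, -0.0]
width: 85.1
clock: 2.65
eef_pos: [414.9, -201.4, 72.2]
tool_rot: [3.141, -0.001, 0.317]
force: [-1.4, 0.7, 5.6]
width: 13.5
clock: 3.28
eef_pos: [414.9, -201.4, 72.2]
tool_rot: [3.141, -0.001, 0.317]
force: [-1.0, 0.5, 5.4]
width: 13.4
```

```bash
python3 -m jog '{"angular":[[0,0,0],[0,0,0],[0,0,0],[0,0,0],[0,0,0]],"travel":[[0,0,-1],[0,0,-3],[0,0,-6],[0,0,-10],[0,0,-12]],"fingers":[1,1,1,1,1]}';python3 - <<'E'
from h import *
import pickle
m=camera_model("wrist");i=get_image("wrist")
cv2.imwrite("pics/w2.png",cv2.resize(i[...,::-1],(768,576),interpolation=cv2.INTER_CUBIC))
go(509.5,90.5,150,.244)
E
```

```text
clock: 3.9
eef_pos: [415.2, -201.5, 193.9]
tool_rot: [3.14, -0.002, 0.317]
force: [0.4, 0.1, -2.0]
width: 13.4
from [ 416.2 -202.   195.5] [ 3.138 -0.005  0.317] travel cm [ 17.96 -24.9    4.53] ang [ 0.21 -0.27  4.18] F [0.2 0.1 0.4] w 13.5 t 3.95
```

View pics/w2.png

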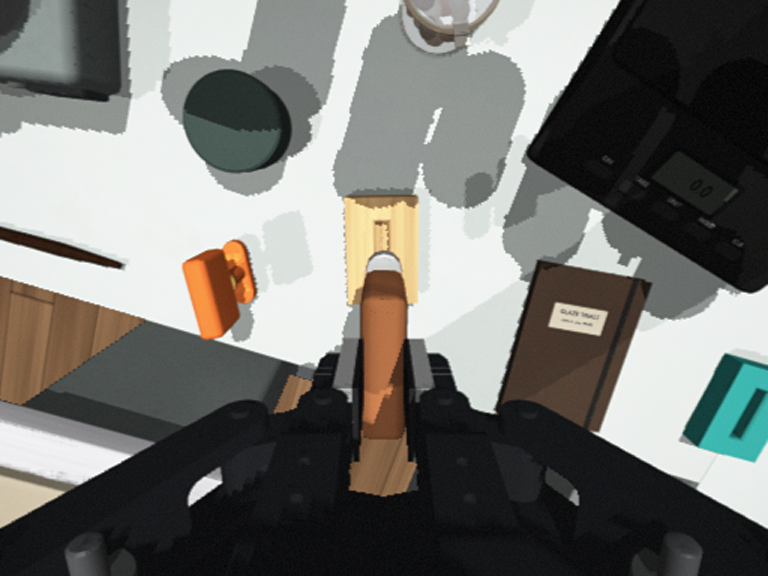

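The spanner is held straight between the pads, with the handle spanning (385,270) to (384,438). The empty slot shows at (381,237). The holder's corners are in view again, so I'll work out the in-hand offset.

```bash
python3 - <<'E'
from h import *
s=read_state();m=camera_model("wrist");p=np.array(s["eef_pos"]);r=R.from_euler("xyz",s["tool_rot"])
P=lambda v:(w2px("wrist",p+r.apply(v),m)*1.5+.25).round(0)
# spanner coords in tool: z_tool of height h above tips: TCP was 57 above tips
for n,x,h in[("handle top front",27,93),("handle bot front",27,51),("top back",-27,93),("head front top",26,18),("head front bot",26,7)]:
  print(n,P([x,-8 if h>50 else -9,56.5-h]),P([x,8 if h>50 else 9,56.5-h]))
f=lambda P,z:np.array([px2w("wrist",(x+.5)/1.5-.5,(y+.5)/1.5-.5,z,m) for x,y in P])
k=f([(345,195),(418,197),(415,304),(346,302)],22);print(k.mean(0),f([(381,221)],22))
E
python3 - <<'E'
import cv2,numpy as np
i=cv2.imread("pics/w2.png");print([(y,i[y,384].tolist()) for y in range(246,310,4)],[(y,i[y,384].tolist()) for y in range(425,448,3)])
E
```

```text
handle top front [357. 292.] [407. 292.]
handle bot front [362. 262.] [401. 262.]
top back [359. 439.] [404. 439.]
head front top [363. 249.] [401. 249.]
head front bot [364. 245.] [400. 245.]
[ 414.58722343 -202.05597714   22.        ] [[ 437.02601148 -194.71415204   22.        ]]
[(246, [153, 218, 243]), (250, [120, 149, 173]), (254, [200, 202, 201]), (258, [206, 207, 207]), (262, [212, 214, 213]), (266, [206, 208, 205]), (270, [89, 101, 125]), (274, [41, 65, 105]), (278, [43, 67, 110]), (282, [42, 66, 110]), (286, [39, 61, 100]), (290, [40, 61, 100]), (294, [41, 68, 110]), (298, [56, 92, 148]), (302, [71, 115, 182]), (306, [73, 114, 184])] [(425, [44, 68, 112]), (428, [44, 68, 112]), (431, [43, 68, 110]), (434, [42, 67, 111]), (437, [36, 59, 101]), (440, [73, 104, 138]), (443, [71, 101, 136]), (446, [68, 97, 130])]
```

```bash
python3 -c "
from h import *
go(451.5,76,195,.244)"
```

```text
from [ 416.2 -202.   195.5] [ 3.138 -0.005  0.317] travel cm [ 12.02 -25.32   0.  ] ang [ 0.21 -0.27  4.18] F [0.2 0.1 0.4] w 13.5 t 3.95
```

```bash
python3 -m jog '{"angular":[[0,0,1],[0,0,2],[0,0,3],[0,0,4],[0,0,4.2]],"travel":[[1.5,-3,0],[4,-8,0],[6.5,-14,0],[9.5,-20,0],[12,-25.3,0]],"fingers":[1,1,1,1,1]}';python3 -m jog '{"angular":[[0,0,0],[0,0,0],[0,0,0],[0,0,0]],"travel":[[0,0,0],[0,0,0],[0,0,0],[0,0,0]],"fingers":[1,1,1,1]}';python3 - <<'E'
from h import *
import pickle
m=camera_model("wrist");i=get_image("wrist");pickle.dump(m,open("w3.pkl","wb"))
cv2.imwrite("pics/w3.png",cv2.resize(i[...,::-1],(768,576),interpolation=cv2.INTER_CUBIC))
go(509.5,90.5,150,.244)
E
```

```text
clock: 4.58
eef_pos: [449.0, 75.2, 191.4]
tool_rot: [3.141, 0.0, 0.243]
force: [1.6, -0.1, -0.7]
width: 13.2
clock: 5.08
eef_pos: [449.2, 71.9, 191.5]
tool_rot: [3.141, 0.0, 0.241]
force: [-0.4, 0.2, -1.2]
width: 13.3
from [449.3  72.2 191.5] [3.141 0.    0.241] travel cm [ 6.29 -0.34  4.15] ang [ 0.01  0.01 -0.15] F [-0.1 -0.4 -1.9] w 13.1 t 5.12
```

View pics/w3.png

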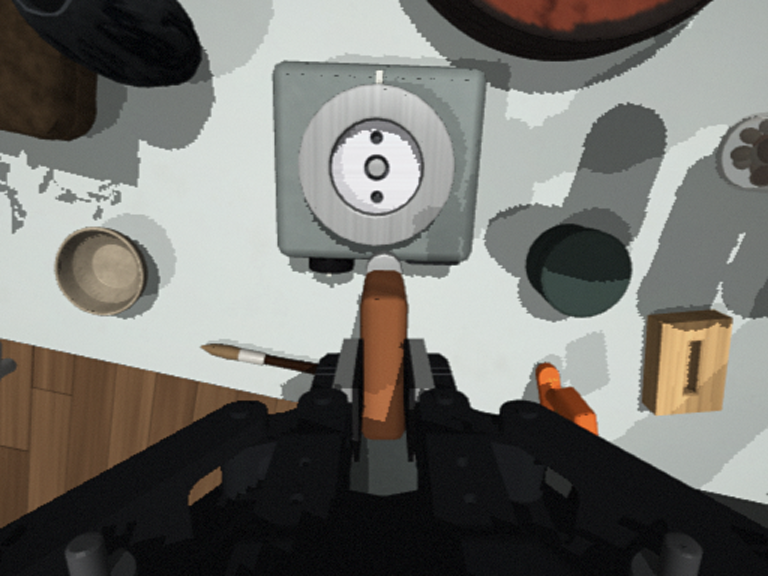

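The view shows the collar centred near (377,164), the ring holes at (376,138) and (377,197), and the index mark at (379,76). The spanner is still held straight, and the holes' line lies along the tool's x.

```bash
python3 - <<'E'
from h import *
import pickle
m=pickle.load(open("w3.pkl","rb"))
i=cv2.imread("pics/w3.png");g=cv2.cvtColor(i,cv2.COLOR_BGR2GRAY)
f=lambda P,z:np.array([px2w("wrist",(x+.5)/1.5-.5,(y+.5)/1.5-.5,z,m) for x,y in P])
def blob(x0,y0,r=10):
  w=g[y0-r:y0+r+1,x0-r:x0+r+1];wt=np.clip(130-w.astype(float),0,None);yy,xx=np.mgrid[-r:r+1,-r:r+1]
  return (x0+(wt*xx).sum()/wt.sum(),y0+(wt*yy).sum()/wt.sum())
b=[blob(376,138),blob(377,197),blob(376,167,14)];print(np.round(b,1))
k=f(b[:2],73);d=k[0]-k[1];print("holes",k,k[:2].mean(0),np.linalg.norm(d),"yaw",np.arctan2(d[1],d[0]),"mid hole",f(b[2:],74))
# collar outer ellipse (manual extremes) rim z=88
e=f([(300,164),(455,164),(377,84),(377,246)],88);print("collar",(e[0,:2]+e[1,:2])/2,(e[2,:2]+e[3,:2])/2,np.linalg.norm(e[0]-e[1]),np.linalg.norm(e[2]-e[3]))
k2=f([(379,76)],66);print("mark",k2)
h=f([(645,310),(732,312),(725,412),(642,415)],22);
print("handle in tool frame y: top edges ->",f([(363,380),(408,380)],228))
s=read_state();r=R.from_euler("xyz",s["tool_rot"]);p=np.array(s["eef_pos"])
for q in f([(363,380),(408,380)],228):print(r.inv().apply(q-p))
print("hole mid in tool",r.inv().apply(k.mean(0)-p))
E
```

```text
[[376.  136.2]
 [376.2 196.1]
 [376.  166.8]]
holes [[526.8566161   94.99793193  73.        ]
 [491.5603133   86.35978559  73.        ]] [509.2084647   90.67885876  73.        ] 36.337949357731326 yaw 0.24001474213548485 mid hole [[509.14999328  90.70896139  74.        ]]
collar [511.22376372  90.07646833] [508.4778391   89.72117369] 92.1510219835607 93.40834046144425
mark [[561.55631462 101.58715057  66.        ]]
handle in tool frame y: top edges -> [[443.66584723  77.09804517 228.        ]
 [447.29585469  62.31115218 228.        ]]
[ -4.25523804  -6.09584939 -36.46615007]
[ -4.26426544   9.13008462 -36.4628889 ]
hole mid in tool [ 62.64926452  -3.6526058  118.52769272]
```

```bash
python3 -c "
from h import *
go(510.7,91.8,155,.24)"
```

```text
from [449.3  72.2 191.5] [3.141 0.    0.241] travel cm [ 6.44 -0.44  3.65] ang [0.01 0.01 0.08] F [-0.1 -0.4 -1.9] w 13.1 t 5.12
```

```bash
python3 -m jog '{"angular":[[0,0,0],[0,0,0],[0,0,0],[0,0,0],[0,0,0]],"travel":[[3,-0.2,0],[5.5,-0.4,1],[6.4,-0.44,2.5],[6.4,-0.44,3.65],[6.4,-0.44,3.65]],"fingers":[1,1,1,1,1]}'; python3 -m jog '{"angular":[[0,0,0],[0,0,0]],"travel":[[0,0,0],[0,0,0]],"fingers":[1,1]}'; python3 -c "
from h import *
go(510.7,91.8,134,.24)"
```

```text
clock: 5.75
eef_pos: [508.1, 92.2, 153.7]
tool_rot: [3.142, 0.004, 0.243]
force: [0.1, -0.3, -1.7]
width: 13.4
clock: 6.0
eef_pos: [510.4, 93.0, 155.6]
tool_rot: [3.142, -0.001, 0.244]
force: [-0.3, -1.2, -1.3]
width: 13.0
from [510.4  93.  155.6] [ 3.142e+00 -1.000e-03  2.440e-01] travel cm [-0.    0.13  2.16] ang [ 0.   -0.05  0.2 ] F [-0.3 -1.2 -1.3] w 13.0 t 6.0
```

```bash
python3 -m jog '{"angular":[[0,0,0],[0,0,0],[0,0,0],[0,0,0]],"travel":[[0,0.1,0.8],[0,0.1,1.6],[0,0.1,2.1],[0,0.1,2.1]],"fingers":[1,1,1,1]}'; python3 -m jog '{"angular":[[0,0,0],[0,0,0]],"travel":[[0,0,0.1],[0,0,0.2]],"fingers":[1,1]}'; python3 -m jog '{"angular":[[0,0,0],[0,0,0]],"travel":[[0,0,0.1],[0,0,0.15]],"fingers":[1,1]}'
```

```text
clock: 6.5
eef_pos: [510.1, 92.1, 133.4]
tool_rot: [-3.142, 0.001, 0.244]
force: [-1.2, 0.3, -1.3]
width: 13.2
clock: 6.75
eef_pos: [510.8, 92.2, 132.1]
tool_rot: [3.142, -0.001, 0.244]
force: [-0.6, 0.3, -1.0]
width: 13.6
clock: 7.0
eef_pos: [510.6, 92.1, 130.5]
tool_rot: [3.142, -0.0, 0.244]
force: [0.4, 0.6, -2.0]
width: 13.5
```

```bash
python3 -m jog '{"angular":[[0,0,0],[0,0,0]],"travel":[[0,0,0.1],[0,0,0.15]],"fingers":[1,1]}'; python3 -m jog '{"angular":[[0,0,0],[0,0,0]],"travel":[[0,0,0.05],[0,0,0.1]],"fingers":[1,1]}'
```

```text
clock: 7.25
eef_pos: [510.5, 92.1, 129.0]
tool_rot: [3.142, 0.0, 0.244]
force: [-0.0, 0.1, -1.5]
width: 13.3
clock: 7.5
eef_pos: [510.6, 92.1, 128.0]
tool_rot: [3.142, -0.0, 0.244]
force: [0.6, 0.1, -1.2]
width: 13.0
```

```bash
python3 -m jog '{"angular":[[0,0,0],[0,0,0]],"travel":[[0,0,0.1],[0,0,0.15]],"fingers":[1,1]}'; python3 -m jog '{"angular":[[0,0,0],[0,0,0]],"travel":[[0,0,0.1],[0,0,0.1]],"fingers":[1,1]}'
```

```text
clock: 7.75
eef_pos: [510.6, 92.1, 126.5]
tool_rot: [-3.142, 0.0, 0.244]
force: [0.1, 0.9, -1.5]
width: 13.4
clock: 8.0
eef_pos: [510.5, 92.1, 125.4]
tool_rot: [3.142, 0.0, 0.244]
force: [0.4, -0.3, -1.8]
width: 13.5
```

```bash
python3 -m jog '{"angular":[[0,0,0],[0,0,0]],"travel":[[0,0,0.1],[0,0,0.1]],"fingers":[1,1]}'
```

```text
clock: 8.25
eef_pos: [510.5, 92.1, 124.5]
tool_rot: [-3.142, 0.0, 0.244]
force: [0.5, 0.6, -1.7]
width: 13.3
```

```bash
python3 -m jog '{"angular":[[0,0,0],[0,0,0]],"travel":[[0,0,0.05],[0,0,0.05]],"fingers":[1,1]}'; python3 -m jog '{"angular":[[0,0,0],[0,0,0]],"travel":[[0,0,0.05],[0,0,0.05]],"fingers":[1,1]}'
```

```text
clock: 8.5
eef_pos: [510.7, 92.2, 124.2]
tool_rot: [3.142, -0.0, 0.244]
force: [-0.2, -0.3, 1.3]
width: 13.2
clock: 8.75
eef_pos: [511.0, 92.2, 124.1]
tool_rot: [3.142, -0.001, 0.244]
force: [-0.4, 0.0, 5.8]
width: 13.3
```

```bash
python3 -m jog '{"angular":[[0,0,0],[0,0,0]],"travel":[[0,0,-0.08],[0,0,-0.08]],"fingers":[1,1]}'; python3 -c "
from h import *
s=read_state();print(s['torque'],s['qpos'])"; python3 -m jog '{"angular":[[0,0,2],[0,0,4],[0,0,6],[0,0,6]],"travel":[[0,0,0],[0,0.01,0],[0,0.01,0],[0,0.01,0]],"fingers":[1,1,1,1]}'; python3 -c "
from h import *
s=read_state();print(s['torque'])"
```

```text
clock: 9.0
eef_pos: [510.5, 92.2, 124.2]
tool_rot: [-3.142, 0.0, 0.244]
force: [0.6, -1.1, 0.3]
width: 13.2
[-0.02161085  0.04149471  0.02437241] [-2.31887926e-01  5.47855375e-01 -1.17057483e-03  1.95827202e+00
  1.00460675e-03  6.35548440e-01 -1.56071260e+00]
clock: 9.5
eef_pos: [510.5, 91.8, 124.3]
tool_rot: [3.141, 0.0, 0.139]
force: [-0.6, -0.9, -0.5]
width: 12.8
[-0.26497516  0.02609028  0.14876562]
```

```bash
cat > s.py <<'E'
from h import *
s=read_state();print("T",np.round(s['torque'],3),"yaw",round(s['tool_rot'][2],3),"q7",round(s['qpos'][6],2))
E
python3 -m jog '{"angular":[[0,0,3],[0,0,6],[0,0,9],[0,0,9]],"travel":[[0,0,0],[0,0.01,0],[0,0.02,0],[0,0.02,0]],"fingers":[1,1,1,1]}'; python3 s.py;python3 -m jog '{"angular":[[0,0,3],[0,0,6],[0,0,9],[0,0,9]],"travel":[[0,0,0],[0,0.01,0],[0,0.02,0],[0,0.02,0]],"fingers":[1,1,1,1]}'; python3 s.py
```

```text
clock: 10.0
eef_pos: [510.6, 91.7, 124.3]
tool_rot: [3.141, -0.0, -0.017]
force: [-0.6, -1.1, 0.1]
width: 13.4
T [-0.329  0.015  0.105] yaw -0.017 q7 -1.75
clock: 10.5
eef_pos: [510.6, 91.5, 124.3]
tool_rot: [3.141, -0.0, -0.174]
force: [-0.3, -0.7, 0.4]
width: 13.4
T [-0.378 -0.017  0.117] yaw -0.174 q7 -1.87
```

```bash

python3 -m jog '{"angular":[[0,0,3],[0,0,6],[0,0,9],[0,0,9]],"travel":[[0,0,0],[0,0.01,0],[0,0.02,0],[0,0.02,0]],"fingers":[1,1,1,1]}'; python3 s.py;python3 -m jog '{"angular":[[0,0,2],[0,0,4],[0,0,4]],"travel":[[0,0,0],[0,0.01,0],[0,0.01,0]],"fingers":[1,1,1]}'; python3 s.py
```

```text
clock: 11.0
eef_pos: [510.5, 91.3, 124.3]
tool_rot: [3.141, -0.0, -0.331]
force: [-1.0, -1.2, -0.6]
width: 13.1
T [-0.452  0.079  0.086] yaw -0.331 q7 -1.99
clock: 11.38
eef_pos: [510.5, 91.3, 124.3]
tool_rot: [3.141, -0.0, -0.402]
force: [0.3, -1.9, -0.5]
width: 13.2
T [-0.51   0.074  0.119] yaw -0.402 q7 -2.04
```

```bash

python3 -m jog '{"angular":[[0,0,2],[0,0,3],[0,0,3]],"travel":[[0,0.02,0],[0,0.03,0],[0,0.03,0]],"fingers":[1,1,1]}'; python3 s.py;python3 -m jog '{"angular":[[0,0,2],[0,0,3],[0,0,3]],"travel":[[0,0,0],[0,0.02,0],[0,0.02,0]],"fingers":[1,1,1]}'; python3 s.py
```

```text
clock: 11.75
eef_pos: [510.4, 91.1, 124.3]
tool_rot: [3.142, -0.0, -0.455]
force: [0.4, -1.4, -0.2]
width: 13.3
T [-0.436 -0.022  0.141] yaw -0.455 q7 -2.08
clock: 12.12
eef_pos: [510.4, 91.0, 124.3]
tool_rot: [-3.142, -0.0, -0.507]
force: [0.1, -1.9, -0.1]
width: 13.3
T [-0.411 -0.057  0.121] yaw -0.507 q7 -2.11
```

```bash

python3 -m jog '{"angular":[[0,0,2],[0,0,3],[0,0,3]],"travel":[[0,0.01,0],[0,0.02,0],[0,0.02,0]],"fingers":[1,1,1]}'; python3 s.py;python3 -m jog '{"angular":[[0,0,1.5],[0,0,2],[0,0,2]],"travel":[[0,0,0],[0,0.02,0],[0,0.02,0]],"fingers":[1,1,1]}'; python3 s.py
```

```text
clock: 12.5
eef_pos: [510.3, 90.8, 124.3]
tool_rot: [-3.142, -0.0, -0.559]
force: [0.8, -0.9, -1.4]
width: 13.5
T [-0.403 -0.048  0.103] yaw -0.559 q7 -2.15
clock: 12.88
eef_pos: [510.1, 90.6, 124.3]
tool_rot: [-3.142, -0.0, -0.594]
force: [-0.1, -0.7, -1.5]
width: 13.6
T [-0.33  -0.076  0.139] yaw -0.594 q7 -2.18
```

```bash

python3 -m jog '{"angular":[[0,0,1.5],[0,0,2],[0,0,2]],"travel":[[0,0.01,0],[0,0.01,0],[0,0.01,0]],"fingers":[1,1,1]}'; python3 s.py;python3 -m jog '{"angular":[[0,0,1.5],[0,0,2],[0,0,2]],"travel":[[0,0,0],[0,0.01,0],[0,0.01,0]],"fingers":[1,1,1]}'; python3 s.py
```

```text
clock: 13.25
eef_pos: [510.1, 90.5, 124.3]
tool_rot: [3.142, -0.0, -0.629]
force: [-0.1, -1.4, -1.1]
width: 13.0
T [-0.301 -0.072  0.067] yaw -0.629 q7 -2.2
clock: 13.62
eef_pos: [510.0, 90.4, 124.3]
tool_rot: [-3.142, -0.0, -0.664]
force: [-0.2, -0.6, -0.4]
width: 13.3
T [-0.316 -0.05   0.091] yaw -0.664 q7 -2.23
```

```bash

python3 -m jog '{"angular":[[0,0,1],[0,0,1.5],[0,0,1.5]],"travel":[[0,0,0],[0,0.01,0],[0,0.01,0]],"fingers":[1,1,1]}'; python3 s.py;python3 -m jog '{"angular":[[0,0,1],[0,0,1.5],[0,0,1.5]],"travel":[[0,0,0],[0,0.01,0],[0,0.01,0]],"fingers":[1,1,1]}'; python3 s.py
```

```text
clock: 14.0
eef_pos: [510.0, 90.4, 124.3]
tool_rot: [-3.142, -0.0, -0.69]
force: [0.2, -0.6, -2.0]
width: 13.1
T [-0.211 -0.145  0.198] yaw -0.69 q7 -2.25
clock: 14.38
eef_pos: [509.9, 90.3, 124.3]
tool_rot: [-3.142, -0.0, -0.716]
force: [0.2, -1.0, -0.2]
width: 13.2
T [-0.257 -0.132  0.216] yaw -0.716 q7 -2.27
```

```bash

for k in 1 2; do python3 -m jog '{"angular":[[0,0,0]],"travel":[[0,0,0]],"fingers":[1]}'>/dev/null; python3 s.py; done; python3 -m jog '{"angular":[[0,0,0.8],[0,0,0.8]],"travel":[[0,0,0],[0,0,0]],"fingers":[1,1]}'; python3 s.py;python3 -m jog '{"angular":[[0,0,0]],"travel":[[0,0,0]],"fingers":[1]}'>/dev/null; python3 s.py
```

```text
T [-0.243 -0.101  0.264] yaw -0.716 q7 -2.27
T [-0.259 -0.098  0.228] yaw -0.716 q7 -2.27
clock: 14.88
eef_pos: [509.9, 90.2, 124.3]
tool_rot: [-3.142, -0.0, -0.73]
force: [1.0, -0.8, -0.6]
width: 13.2
T [-0.184 -0.058  0.337] yaw -0.73 q7 -2.28
T [-0.256 -0.08   0.298] yaw -0.73 q7 -2.28
```

```bash
python3 -m jog '{"angular":[[0,0,-1.5],[0,0,-3],[0,0,-4.5],[0,0,-4.5]],"travel":[[0,0,0],[0,0,0],[0,0,0],[0,0,0]],"fingers":[1,1,1,1]}'; python3 s.py; python3 -m jog '{"angular":[[0,0,0],[0,0,0],[0,0,0]],"travel":[[0,0,-0.3],[0,0,-0.6],[0,0,-0.9]],"fingers":[1,1,1]}'; python3 s.py
```

```text
clock: 15.5
eef_pos: [509.9, 90.2, 124.4]
tool_rot: [-3.141, 0.0, -0.652]
force: [0.3, -0.7, -2.5]
width: 13.4
T [-0.145 -0.084  0.089] yaw -0.652 q7 -2.22
clock: 15.88
eef_pos: [509.8, 90.4, 133.6]
tool_rot: [-3.141, 0.0, -0.652]
force: [1.0, -0.4, -2.9]
width: 13.5
T [-0.023  0.019  0.011] yaw -0.652 q7 -2.23
```

```bash
python3 -m jog '{"angular":[[0,0,0],[0,0,0],[0,0,0]],"travel":[[0,0,-2.5],[0,0,-5],[0,0,-6]],"fingers":[1,1,1]}'; python3 -c "
from h import *
go(449.3,72.2,191.5,.24)"
```

```text
clock: 16.25
eef_pos: [510.7, 90.5, 194.9]
tool_rot: [-3.139, -0.002, -0.652]
force: [-0.3, -0.1, -1.7]
width: 13.1
from [510.7  90.5 194.9] [-3.139e+00 -2.000e-03 -6.520e-01] travel cm [-3.77  5.18  0.32] ang [ -0.08  -0.14 -51.09] F [-0.3 -0.1 -1.7] w 13.1 t 16.25
```

```bash
python3 -m jog '{"angular":[[0,0,-10],[0,0,-20],[0,0,-30],[0,0,-40],[0,0,-51]],"travel":[[-0.8,1,0],[-1.6,2,0],[-2.4,3,0],[-3.2,4,0],[-3.8,5.2,0]],"fingers":[1,1,1,1,1]}'; python3 -m jog '{"angular":[[0,0,0],[0,0,0],[0,0,0]],"travel":[[0,0,0],[0,0,0],[0,0,0]],"fingers":[1,1,1]}';python3 - <<'E'
from h import *
import pickle
m=camera_model("wrist");i=get_image("wrist");pickle.dump(m,open("w4.pkl","wb"))
cv2.imwrite("pics/w4.png",cv2.resize(i[...,::-1],(768,576),interpolation=cv2.INTER_CUBIC))
go(415,-201,195,.32)
E
```

```text
clock: 16.88
eef_pos: [447.3, 72.0, 193.1]
tool_rot: [-3.141, 0.001, 0.24]
force: [0.4, -0.3, -1.7]
width: 13.3
clock: 17.25
eef_pos: [448.7, 72.2, 193.3]
tool_rot: [3.142, -0.0, 0.232]
force: [0.3, -0.5, -1.0]
width: 13.5
from [448.6  72.2 193.2] [ 3.142 -0.     0.233] travel cm [-9.58 25.81 -0.18] ang [ 0.   -0.01 -4.99] F [ 0.4 -1.1 -0.8] w 13.4 t 17.3
```

View pics/w4.png

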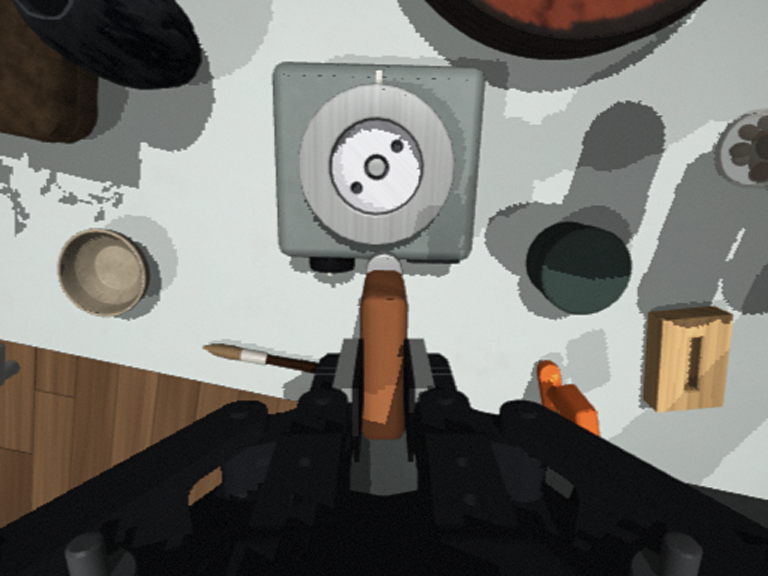

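The holes are now at (397,146) and (356,188), so the ring has turned about 44°. I'll measure the turn accurately.

```bash
python3 - <<'E'
from h import *
import pickle
def an(fn,mf,pts):
  m=pickle.load(open(mf,"rb"));g=cv2.cvtColor(cv2.imread(fn),cv2.COLOR_BGR2GRAY)
  f=lambda P,z:np.array([px2w("wrist",(x+.5)/1.5-.5,(y+.5)/1.5-.5,z,m) for x,y in P])
  o=[]
  for x0,y0 in pts:
    r=9;w=g[y0-r:y0+r+1,x0-r:x0+r+1];wt=np.clip(120-w.astype(float),0,None);yy,xx=np.mgrid[-r:r+1,-r:r+1]
    o.append((x0+(wt*xx).sum()/wt.sum(),y0+(wt*yy).sum()/wt.sum()))
  k=f(o,73);d=k[0]-k[1];print(np.round(o,1),k.mean(0),np.linalg.norm(d),"yaw",np.arctan2(d[1],d[0]))
an("pics/w3.png","w3.pkl",[(376,138),(377,197)])
an("pics/w4.png","w4.pkl",[(397,146),(357,188)])
E
```

```text
[[375.9 136.3]
 [376.1 196. ]] [509.18730596  90.72216919  73.        ] 36.2300145044649 yaw 0.24118302143127227
[[396.5 145.2]
 [355.8 187. ]] [509.10174093  90.71447175  73.        ] 36.27058119684237 yaw -0.5582103821909548
```

The ring turned 0.80 rad net. Turning torque stayed flat at about 0.11 N·m, then rose to about 0.31 N·m with little side force, and 0.065 N·m was still there after backing off. That is the stop, reached after some wind-up in the grip. Now I'll return the spanner to the pose where it was grasped (TCP 414.9, -201.4, 72.2, yaw 0.317).

```bash
python3 -m jog '{"angular":[[0,0,-1],[0,0,-2],[0,0,-3],[0,0,-4],[0,0,-4.9]],"travel":[[-1.5,4,0],[-3.5,9,0],[-5.5,15,0],[-7.5,20.5,0],[-9.6,25.8,0]],"fingers":[1,1,1,1,1]}'; python3 -m jog '{"angular":[[0,0,0],[0,0,0],[0,0,0]],"travel":[[0,0,4],[0,0,7],[0,0,9]],"fingers":[1,1,1]}'; python3 -m jog '{"angular":[[0,0,0],[0,0,0],[0,0,0]],"travel":[[0,0,0],[0,0,0],[0,0,0]],"fingers":[1,1,1]}';python3 -c "
from h import *
go(414.9,-201.4,85,.317)"
```

```text
clock: 17.92
eef_pos: [414.8, -203.3, 193.4]
tool_rot: [3.141, -0.001, 0.319]
force: [1.6, -0.1, -0.8]
width: 13.3
clock: 18.3
eef_pos: [414.4, -201.3, 101.9]
tool_rot: [-3.141, 0.001, 0.318]
force: [-0.5, -0.3, -1.6]
width: 13.1
clock: 18.68
eef_pos: [415.4, -201.6, 104.2]
tool_rot: [3.14, -0.002, 0.32]
force: [0.2, 0.6, -1.8]
width: 13.2
from [ 415.4 -201.6  104.2] [ 3.14e+00 -2.00e-03  3.20e-01] travel cm [-0.05 -0.03  1.92] ang [ 0.08 -0.09  0.15] F [ 0.2  0.6 -1.8] w 13.2 t 18.68
```

```bash
python3 -m jog '{"angular":[[0,0,0],[0,0,0],[0,0,0],[0,0,0]],"travel":[[-0.04,-0.03,0.8],[-0.04,-0.03,1.6],[-0.04,-0.03,2],[-0.04,-0.03,2.2]],"fingers":[1,1,1,1]}'; python3 -m jog '{"angular":[[0,0,0],[0,0,0],[0,0,0]],"travel":[[0,0,0.2],[0,0,0.4],[0,0,0.4]],"fingers":[1,1,1]}'; python3 -m jog '{"angular":[[0,0,0],[0,0,0],[0,0,0]],"travel":[[0,0,0.2],[0,0,0.4],[0,0,0.4]],"fingers":[1,1,1]}'; python3 -m jog '{"angular":[[0,0,0],[0,0,0]],"travel":[[0,0,0.1],[0,0,0.15]],"fingers":[1,1]}'
```

```text
clock: 19.18
eef_pos: [413.9, -201.1, 80.9]
tool_rot: [-3.141, 0.001, 0.319]
force: [0.0, -0.1, -1.0]
width: 13.1
clock: 19.55
eef_pos: [414.1, -201.1, 77.3]
tool_rot: [-3.142, 0.0, 0.32]
force: [0.1, 0.3, -2.5]
width: 13.1
clock: 19.92
eef_pos: [414.0, -201.1, 73.2]
tool_rot: [-3.141, 0.0, 0.32]
force: [-0.3, -0.1, -1.9]
width: 13.2
clock: 20.18
eef_pos: [414.4, -201.3, 72.2]
tool_rot: [3.141, -0.001, 0.319]
force: [-0.4, 0.7, 8.7]
width: 13.1
```

```bash
python3 -m jog '{"angular":[[0,0,0],[0,0,0],[0,0,0],[0,0,0],[0,0,0]],"travel":[[0,0,-0.07],[0,0,-0.07],[0,0,-0.07],[0,0,-0.07],[0,0,-0.07]],"fingers":[1,0.9,0.6,0.3,0]}'; python3 -m jog '{"angular":[[0,0,0],[0,0,0],[0,0,0],[0,0,0],[0,0,0]],"travel":[[0,0,0],[0,0,0],[0,0,-3],[0,0,-8],[0,0,-13]],"fingers":[0,0,0,0,0]}';python3 -m jog '{"angular":[[0,0,0],[0,0,0]],"travel":[[0,0,0],[0,0,0]],"fingers":[0,0]}';python3 - <<'E'
from h import *
import pickle
m=camera_model("wrist");i=get_image("wrist");pickle.dump(m,open("w5.pkl","wb"))
cv2.imwrite("pics/w5.png",cv2.resize(i[...,::-1],(768,576),interpolation=cv2.INTER_CUBIC))
E
```

```text
clock: 20.8
eef_pos: [414.2, -201.1, 72.6]
tool_rot: [3.142, -0.0, 0.32]
force: [-0.1, 0.9, -0.2]
width: 67.6
clock: 21.42
eef_pos: [413.7, -201.0, 203.8]
tool_rot: [-3.141, 0.001, 0.32]
force: [1.8, 0.4, -1.1]
width: 85.5
clock: 21.68
eef_pos: [413.6, -200.9, 202.2]
tool_rot: [-3.141, 0.0, 0.32]
force: [0.4, -0.6, -0.0]
width: 85.2
```

View pics/w5.png

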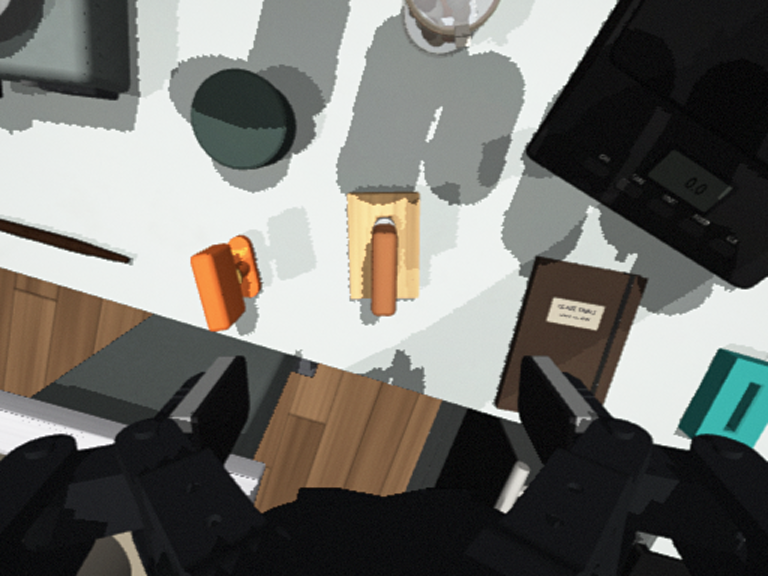

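The spanner stands upright in its holder, handle at (384,270). It looks as it did at the start, the gripper is clear and the other things are unmoved. I'm handing in.

```bash
python3 -c "
from cell import *
print(finish_job())"
```

```text
the job is handed in; nothing more can be done
None
```

The ring is turned home as far as my checks can show, the spanner is back upright in its holder, and the job was handed in at about 22 s of the 72 s allowed. No verdict was reported.

**Insertion:** The pins went into the holes first try. The head touched the ring face 7 mm down, with a push of about 6 N.

**Turning:** I turned clockwise with the torque level at about 0.11 N·m, then it rose to about 0.31 N·m, which I took as the stop. That is about 16 N on the pins by my estimate, under the 25 N limit. I then backed off 4.5° and lifted out.

**Ring check:** The wrist picture shows a net turn of 0.80 rad, from a start I could not see (somewhere in 0 to 0.3 rad). The tool itself turned 0.97 rad. I put the gap down to play in the holes and twist in the grip. That the ring is home therefore rests on the torque rise; the ring's own angle could not be read.

**Last picture:** The spanner stands upright in the slot and is released. The bystanders in view (jar, tin, notebook) and the two look-alikes have not moved. The bowl and vase were out of that view, but nothing went near them.

**Disagreement:** The wrist camera was about 1.5 mm off sideways compared with the gripper. I allowed for this when lining up.

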